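Load a heel lift into the nailing jig and hold its cover down

ROBOT

A 7-joint arm with a two-finger parallel gripper is mounted at the origin on the work surface; the furniture and walls round the work are solid. World frame = base frame: x ahead of the robot, y to its left, z up, the work surface at z = 0. Lengths are in mm, angles in rad, forces in N, time in s.
With the tool pointing down it reaches from about 400 to 925 mm from the base axis. Payload 5.6 kg.
Tool frame: the origin (TCP) lies midway between the tips of the shut fingers; the grasp point (between the pads) lies 19 mm behind it (ctrl.grip_point_offset is the distance from the TCP to the grasp point, in mm); z points along the fingers, y is the line along which they close (so a half turn about z gives the same grasp; the last joint's range is limited). The gripper opens to 85 mm and grips with 20 to 120 N. Pads are 22 mm wide; open, the fingers measure 114 mm over their backs; the gripper's body (76 mm by 85 mm) begins 54 mm behind the grasp point. The pads swing forward as they close: fully open they stand 13 mm farther back than shut.
Start: joints at [1.212, 0.468, -0.012, 1.603, 0.006, 1.071, -0.056], TCP at [201.834, -617.877, 231.29] pointing down, gripper open.
Joint ranges: [-2.53, 2.53], [-0.31, 2.02], [-1.57, 1.55], [0.28, 2.44], [-1.29, 4.43], [0.15, 1.84], [-2.92, 2.92]. Speed limits (rad/s): [2.57, 2.57, 3.14, 3.14, 3.14, 3.14, 3.14].

INTERFACE

Orientations are given as a unit quaternion [w, x, y, z].
In Python, from station import status, read_camera, job, ctrl gives the robot as it stands. The module is installed in compiled form; this text tells all that it offers.
- The arm moves only by the tool play_rows, never from a script. Its argument "series" is a list of rows, each a list of 5 numbers: the closure, from 0 (fully open) to 1 (shut), then the shift along the world's x, y, z in cm, then the turn about the world's z in degrees. A call has exactly 8 rows; each row is the pose to reach, as a shift and turn from the pose commanded when the call began; what a row does not reach only later rows make up. A row lasts 1/10 s, in which the tool goes at most 50 mm and 8.59 degrees, less where a joint would pass 70% of its speed; a pose out of reach is approached as far as the arm can. A call with a gripper value outside its range is refused whole. The fingers move at their own pace and stop on an object; "squeeze" is the grip in N (left out, the last holds). Time passes only in rows, so rows that repeat a pose let the fingers close, or fill a call up. It gives the time, the measured TCP pose, the force, the opening and the grip force at its end, in the units of the state.
- status.observe(): the state, without advancing time (a new reading comes with each control period).
- read_camera(name): name is "scene" or "side" or "wrist"; returns a dict with "image" (400x640x3 uint8, red, green, blue), "fov_y" (degrees; the focal length in pixels is half the picture's height over the tangent of half this angle, whatever the lens; pixels are square), "cx", "cy" (the principal point, pixels), "k1" (the pictures are not rectified: a ray, as slopes to the right and down, at radius r is drawn at 1 + k1 r^2 times it, then the intrinsics apply), "extrinsics" (4x4, takes a point from world to camera coordinates). Camera axes: x right, y down, z forward; pixel columns grow to the right and rows downward; lengths in mm; the calibration is good to about 2 mm. A picture is of the moment at which its call begins. There is no depth.
- job.job_done(): hands the job in; it is judged then, once.
The state is a dict: "time_s": time; "q": joint angles; "dq": joint speeds; "joint_torque": joint torques, N m; "eef_pos": TCP position; "eef_rot": TCP orientation; "ft_force": force on the tool from outside, world axes, zero at the start; "wrist_torque": the same for the moment, N m; "gripper_width": opening from 0.0 (shut) to 1.0 (fully open); "grasp_force": force on a finger pad.
Only numpy, scipy, OpenCV 4.12 (cv2) and the standard library are available. Lean on these libraries where they do the work, as an engineer would, in place of code of your own. Each camera call takes 0.05 s, during which the arm holds its last target. There are 200 camera calls.

TASK

Load the nailing jig: lay the loose black heel lift into the jig's nest, straight edge towards the steel keeper bar, then take the brown cover by its wooden grip and slide it back under the keeper bar until it drops over the hidden locating pin. Press the cover fully down onto the jig's deck against the spring under the lift, and finish while still holding it down by its grip, ready for the nails to be driven. Leave the other things on the bench where they are.

Things in the scene. Friction and masses are not known exactly. Their poses are not given: they have to be found in the camera images.
- jig: nailing jig fixed to the bench: aluminium sole plate 140x100x8 mm, beech blocks on it whose tops are a deck 24 mm above the bench (from x = -54 to +82 mm). Origin on the bench under the nest's centre; x runs from the jig's front (the open end) to its back, y to its left, z up
- nest (a point): where the lift's origin lies when loaded: on the brass spring pad in the middle of the nest, 21 mm above the bench. The nest is a D-shaped pocket 2 to 3 mm larger all round than the lift, its top the 24 mm deck: straight wall at the back (x = 30.5 mm), slanting blocks at the front. Its two sides are open down to the sole plate for |x| under 15 mm, so fingers fit beside the lift
- keeper (a point): middle of the underside of the steel keeper bar, 60 mm above the bench. The bar lies across the back of the jig from x = 49 to 67 mm, is 6 mm thick (top at 66 mm), and stands on two posts whose inner faces are at y = +-36.5 mm
- pin_tip (a point): top of the locating pin hidden under the keeper bar, 58 mm behind the nest's centre, 36 mm above the bench: a steel pin 9 mm in diameter standing 12 mm out of the deck, its last 3.5 mm tapered to 4 mm
- front_dowel (a point): top of a small dowel on the front of the deck, 43 mm before the nest's centre, 32 mm above the bench: 7 mm thick, 8 mm tall, tapered tip; the cover's front slot drops over it
- ejector (a joint): how far (m) the spring pad under the nest is pushed down: 0 is up, its stop is at 0.0055. It needs 6 N to start and 10 N at 0.004, where the lift is level with the deck and the cover rests on the deck. The weight of lift and cover does not move it
- heel_lift: the loose black rubber heel lift, 56 mm wide, 57 mm long, 7 mm thick, lying flat; D-shaped with one nearly straight edge. Origin at the centre of its underside; its y axis points to the straight edge, x runs across its 56 mm width (grip it there, mid-side). Loaded, its y axis points along the jig's x: straight edge to the back, towards the keeper bar
- straight_edge (a point): middle of the nearly straight edge of the heel lift, 28 mm from its centre
- cover: loose jig cover: brown board 127 mm long (x from -49 to +78 mm), 66 mm wide, 16 mm thick, 0.2 to 0.35 kg, three brass nail bushes and a dark wooden grip post on top. Origin on the underside below the grip's middle; x points to its back end, z up. Seated, its axes and the jig's coincide and its underside is 24 mm above the bench. In the front edge is an open slot 12 mm wide, 13 mm long
- socket (a point): mouth of the blind socket in the cover's underside, on its centre line 58 mm behind the origin, 11 mm wide, 14 mm deep. The cover passes level between pin and keeper bar with its underside 36 to 44 mm above the bench; when the socket comes over the pin it can drop 8 mm and then rests on the lift, 4 mm above the deck, until pressed down
- grip (a point): point in the middle of the cover's grip post, 42 mm above the underside of the board. The grip is 20 mm long (along the cover's x), 16 mm thick (along y) and rises 38 mm above the board, 12 mm above this point
- glue_tin: red and white glue tin, 77 mm in diameter and 77 mm tall, on the far left of the bench; bystander
- hammer: cobbler's hammer with a wooden handle, 257 mm long, 34 mm high; bystander
- nail_tin: flat blue tin of heel nails with a closed lid, 86x118x32 mm; bystander
- polish_red: round red polish tin, 61 mm in diameter, 19 mm high, at the far edge of the bench; bystander
- spool_black: wooden spool of black thread, 38 mm in diameter, 48 mm tall; bystander
- last: wooden shoe last, 256 mm long, 88 mm high, at the far left; bystander
Things that resemble listed ones, but are neither listed nor needed, are in the scene too. Several things have the shape of the heel_lift; the one meant has the colours described above.

How it is judged:
By the outcome, as a careful person would: the job done as asked, in the order asked, and still so for the second after the job is handed in, while the arm keeps its last pose, push and grip.
It also fails if it takes over 48 s, if anything falls off the work surface, if the arm or the gripper's body presses on something with over 40 N, if the wrist force passes 120 N, or if a joint passes its speed limit or range.

## Working session

There is one attempt and no reset: what is moved stays moved. The work goes in short steps, Python scripts to look and compute and a tool call to move; the robot and the scene stay as the last step left them, time stands still between calls to the robot, and variables do not carry over. Pictures are saved under pics/ and viewed, at most 10 in all, crops included, and the job is handed in when it is done.

Besides the shell and the picture viewer there is one more tool, called after ">>>" by a JSON object that holds its "op" and its "data". play_rows: Moves the arm, as the interface text tells. Its arguments: {"type":"object","properties":{"series":{"type":"array"},"squeeze":{"type":"number"}},"required":["series"]}

```bash
mkdir -p pics; cat > h.py <<'E'
import numpy as np, cv2
from station import status, read_camera, job, ctrl
def K(c):
    f=200/np.tan(np.radians(c["fov_y"]/2)); return f
def ray(c,u,v):
    f=K(c); d=np.array([(u-c["cx"])/f,(v-c["cy"])/f]); s=d.copy()
    for _ in range(30): s=d/(1+c["k1"]*(s@s))
    E=np.array(c["extrinsics"]); R=E[:3,:3]; o=-R.T@E[:3,3]
    return o,R.T@np.r_[s,1]
def at_z(c,u,v,z):
    o,d=ray(c,u,v); return o+d*(z-o[2])/d[2]
def proj(c,p):
    E=np.array(c["extrinsics"]); q=E[:3,:3]@np.asarray(p,float)+E[:3,3]; s=q[:2]/q[2]; s=s*(1+c["k1"]*(s@s))
    return s*K(c)+[c["cx"],c["cy"]]
E
python3 - <<'E'
from h import *
import pickle
d={}
for n in("scene","side","wrist"):
    c=read_camera(n); d[n]=c; cv2.imwrite(f"pics/{n}0.png",c["image"][:,:,::-1]); E=np.array(c["extrinsics"]); print(n,c["fov_y"],c["k1"],(-E[:3,:3].T@E[:3,3]).round(),E[2,:3].round(2))
pickle.dump(d,open("c0.pkl","wb"))
s=status.observe(); print(s["eef_pos"],s["eef_rot"],s["time_s"],ctrl.grip_point_offset)
E
```

```text
scene 56.27720643760393 0.012662871961354068 [ 175.  565. 1033.] [ 0.15 -0.54 -0.82]
side 55.785238587341375 -0.022856374394680457 [-516.  -46.  726.] [ 0.8 -0.  -0.6]
wrist 71.48798556409625 -0.015390255253975115 [ 283. -591.  373.] [-0.31 -0.1  -0.94]
[ 201.66583125 -617.48471058  230.55492088] [-6.62985119e-04  9.87567937e-01  1.57191309e-01 -1.51242343e-04] 0.15 18.700000000000003
```

View pics/scene0.png

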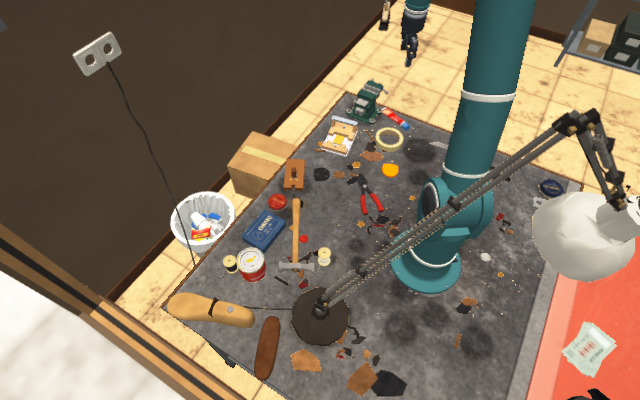

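View pics/side0.png

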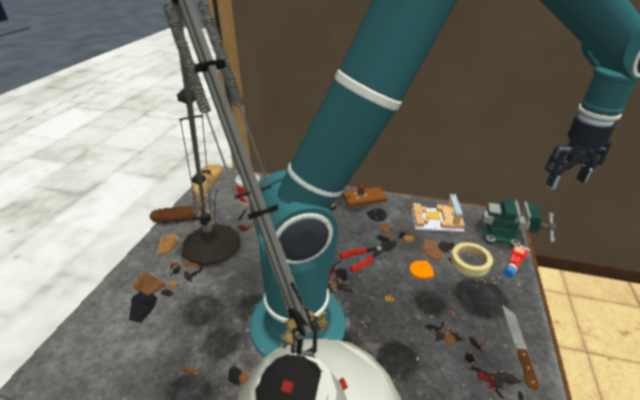

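The scene picture shows the jig at about (340,133), the cover at (294,174) and a black D at (321,174). The side picture shows them at (438,215), (365,196) and (376,214). I'll enlarge both views.

```bash
python3 - <<'E'
from h import *
import pickle
d=pickle.load(open("c0.pkl","rb"))
a=cv2.resize(d["scene"]["image"][105:205,270:410],(800,571),interpolation=cv2.INTER_CUBIC)
b=cv2.resize(d["side"]["image"][175:245,330:480],(800,373),interpolation=cv2.INTER_CUBIC)
cv2.imwrite("pics/sc.png",a[:,:,::-1]);cv2.imwrite("pics/sd.png",b[:,:,::-1])
for n,u,v in(("scene",340,133),("scene",321,174),("scene",294,174),("scene",390,383),("side",438,215),("side",376,214),("side",365,196)): print(n,u,v,at_z(d[n],u,v,10).round())
E
```

```text
scene 340 133 [ 372. -431.   10.]
scene 321 174 [ 387. -220.   10.]
scene 294 174 [ 477. -194.   10.]
scene 390 383 [ 41. 367.  10.]
side 438 215 [ 378. -410.   10.]
side 376 214 [ 383. -222.   10.]
side 365 196 [ 477. -198.   10.]
```

View pics/sc.png

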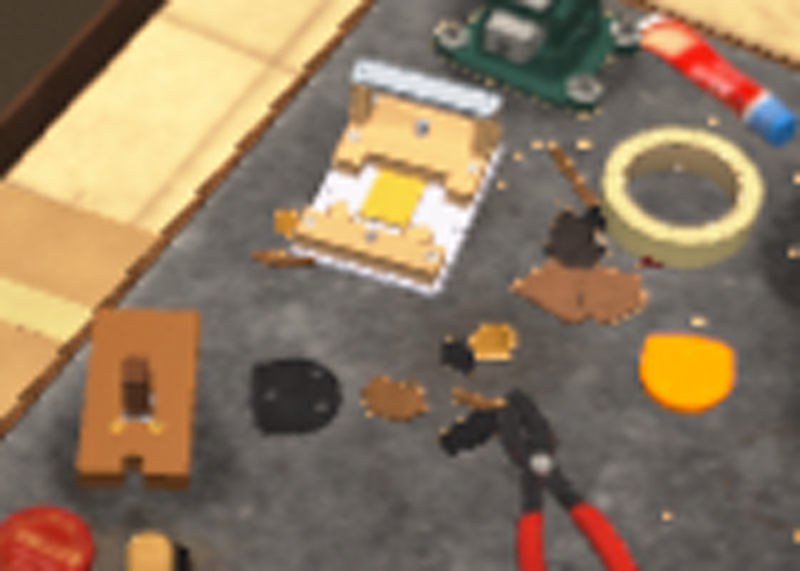

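View pics/sd.png

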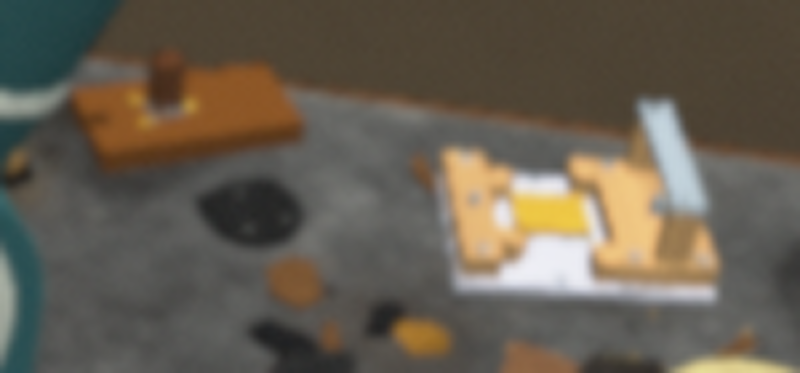

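Of the D shapes, the black one at scene (321,174) fits "black heel lift". The orange one at (391,170) has the shape but the wrong colour, and the black scraps at (350,167) and (372,147) are ragged. In both crops the lift's straight edge faces the cover, roughly world +x. The jig's keeper end points to about world -y, and so does the cover's back. Next I'll look at the jig from close up.

>>> {"op": "play_rows", "data": {"series": [[0, 3, 4, 3, -4], [0, 6, 8, 3, -8], [0, 9, 12, 3, -12], [0, 12, 16, 3, -18], [0, 15, 19, 3, -18], [0, 17, 20, 3, -18], [0, 17, 20, 3, -18], [0, 17, 20, 3, -18]]}}

```text
time_s: 0.95
eef_pos: [371.7, -417.9, 261.1]
eef_rot: [0.0, 1.0, 0.001, -0.0]
ft_force: [-1.0, -0.7, -0.7]
gripper_width: 0.999
grasp_force: 0.0
```

```bash
python3 - <<'E'
from h import *
import pickle
c=read_camera("wrist"); cv2.imwrite("pics/w1.png",c["image"][:,:,::-1]); pickle.dump(c,open("w1.pkl","wb"))
s=status.observe(); print(s["eef_pos"],s["eef_rot"],s["time_s"],s["q"])
E
```

```text
[ 370.79332924 -418.62555499  261.02218373] [ 7.31343493e-05  9.99999852e-01  1.30176089e-04 -5.23678850e-04] 1.0 [ 0.83633986  0.28803056 -0.06159217  1.79394316  0.0209963   1.06087337
 -0.80351821]
```

View pics/w1.png

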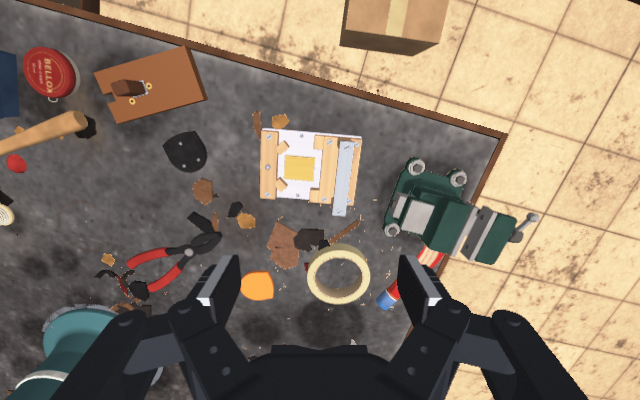

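One wrist picture shows everything: jig pad at (299,167), keeper bar at (346,177), black lift at (185,150), cover at (150,84) with its grip at (125,88). Next I'll segment them.

```bash
python3 - <<'E'
from h import *
import pickle
c=pickle.load(open("w1.pkl","rb")); im=c["image"]; hsv=cv2.cvtColor(im,cv2.COLOR_RGB2HSV); H,S,V=[hsv[...,i].astype(int) for i in range(3)]
def blob(m,box,z):
    x0,y0,x1,y1=box; k=np.zeros(m.shape,np.uint8); k[y0:y1,x0:x1]=m[y0:y1,x0:x1]
    n,l,st,_=cv2.connectedComponentsWithStats(k); k=(l==1+st[1:,4].argmax()).astype(np.uint8)
    ct=max(cv2.findContours(k,0,1)[0],key=cv2.contourArea)[:,0]
    return np.array([at_z(c,u,v,z)[:2] for u,v in ct],np.float32),k
for n,m,b,z in(("pad",(S>130)&(V>180)&(H>18),(280,148,320,186),21),("keeper",(H>90)&(S>15)&(V>100),(330,135,365,220),66),("lift",V<50,(155,120,215,180),7),("cover",(S>110)&(H<18)&(V>60),(90,40,210,130),16),("sole",V>90,(255,122,368,220),8)):
    p,k=blob(m,b,z); r=cv2.minAreaRect(p); print(n,k.sum(),[np.round(t,1) for t in r], "corners",cv2.boxPoints(r).round().tolist())
    if n=="lift": 
        np.save("lift.npy",p)
        print(p[np.argsort(-p[:,0])[:12]].round(1).tolist())
crop=lambda b:im[b[1]:b[3],b[0]:b[2]]
A=cv2.resize(crop((90,35,250,185)),(400,375),interpolation=cv2.INTER_CUBIC)
B=cv2.resize(crop((250,115,370,228)),(400,375),interpolation=cv2.INTER_CUBIC)
cv2.imwrite("pics/z1.png",np.hstack([A,B])[:,:,::-1])
E
```

```text
pad 616 [array([ 370.6, -390.4]), array([39.2, 31.9]), np.float64(85.2)] corners [[353.0, -409.0], [385.0, -411.0], [388.0, -372.0], [356.0, -370.0]]
keeper 19 [array([ 323.2, -443.8]), array([8.4, 6.4]), np.float64(67.2)] corners [[319.0, -446.0], [325.0, -449.0], [328.0, -441.0], [322.0, -439.0]]
lift 1219 [array([ 389.2, -228. ]), array([54. , 56.7]), np.float64(18.1)] corners [[355.0, -209.0], [372.0, -263.0], [424.0, -247.0], [406.0, -193.0]]
[[419.5, -241.8000030517578], [419.5, -243.3000030517578], [418.20001220703125, -230.39999389648438], [418.20001220703125, -231.8000030517578], [418.20001220703125, -233.1999969482422], [418.20001220703125, -234.60000610351562], [418.20001220703125, -236.0], [418.20001220703125, -237.39999389648438], [418.20001220703125, -238.8000030517578], [418.20001220703125, -240.1999969482422], [418.1000061035156, -244.5], [416.79998779296875, -225.89999389648438]]
cover 5583 [array([ 486.7, -208.7]), array([ 78.8, 157.4]), np.float64(14.1)] corners [[429.0, -142.0], [468.0, -295.0], [544.0, -275.0], [506.0, -123.0]]
sole 10614 [array([ 359.4, -407. ]), array([145.1, 171.3]), np.float64(0.2)] corners [[287.0, -322.0], [287.0, -493.0], [432.0, -492.0], [432.0, -321.0]]
```

View pics/z1.png

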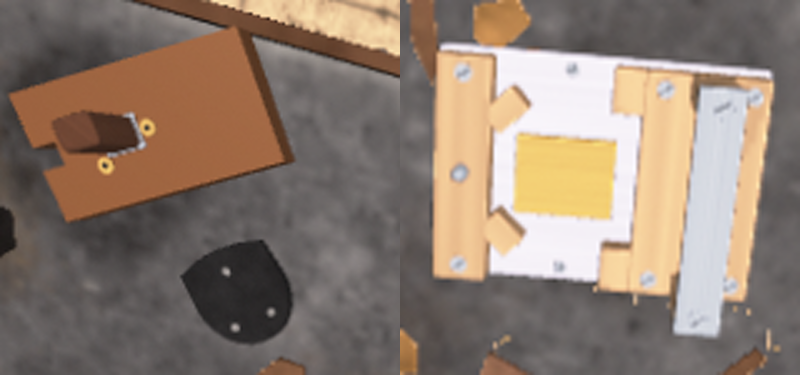

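```bash
cat > fit.py <<'E'
from h import *
from scipy.optimize import least_squares
def fit(c,model,x0,nx=0):
    "model(extra)->[(u,v,(x,y,z))..] local pts; pose x,y,yaw(deg)"
    def r(p):
        a=np.radians(p[2]); R=np.array([[np.cos(a),-np.sin(a),0],[np.sin(a),np.cos(a),0],[0,0,1]])
        return np.concatenate([proj(c,R@np.array(q,float)+[p[0],p[1],0])-[u,v] for u,v,q in model(p[3:])])
    s=least_squares(r,x0,x_scale=[10,10,5]+[5]*(len(x0)-3)); return s.x.round(1),np.abs(s.fun).round(1)
E
python3 - <<'E'
from fit import *
import pickle
c=pickle.load(open("w1.pkl","rb"))
B=lambda x,y:(250+x/3.333,115+y/3.319); A=lambda x,y:(90+x/2.5,35+y/2.5)
jig=lambda e:[(*B(437,52),(-54,e[0],24)),(*B(434,277),(-54,-e[0],24)),(*B(772,80),(82,e[0],24)),(*B(745,300),(82,-e[0],24)),(*B(459,172),(-43,0,32)),
 (*B(700,86),(49,e[1],66)),(*B(747,88),(67,e[1],66)),(*B(722,336),(67,-e[1],66)),(*B(674,332),(49,-e[1],66)),(*B(565,176),(0,0,21))]
print(fit(c,jig,[371,-390,-90,50,50]))
cov=lambda e:[(*A(10,94),(-49,33,16)),(*A(67,221),(-49,-33,16)),(*A(237,27),(78,33,16)),(*A(287,162),(78,-33,16)),(*A(92,118),(-10,8,54)) if 0 else (*A(138,131),(10,0,16))]
print(fit(c,cov,[477,-196,-75]))
a=at_z(c,*A(182,275),7);b=at_z(c,*A(263,240),7);print(a,b,np.degrees(np.arctan2(*(b-a)[:2])))
p=np.load("lift.npy")
for t in range(10,32,2):
    q=np.radians(t); y=np.array([np.cos(q),np.sin(q)]); x=np.array([np.sin(q),-np.cos(q)])
    # symmetry residual of the outline
    k=p@x; l=p@y; m=(k.max()+k.min())/2; P=np.c_[k-m,l]; Q=np.c_[m-k,l]
    d=np.linalg.norm(P[:,None]-Q[None],axis=2).min(1).mean()
    ctr=x*m+y*(l.max()+l.min())/2; print(t,d.round(2),np.ptp(k).round(1),np.ptp(l).round(1),ctr.round(1))
E
```

```text
(array([ 368.8, -550.7,  -91.4,   47.5,   47.1]), array([ 2.6,  3.5,  8.1,  2.4,  2.9,  1.9,  8.7,  2.2,  3.4,  3.5, 10.5,
        0.1, 11.1,  0.2,  2.8,  2.6,  3.7,  1.8,  6.5,  1.4]))
(array([ 474. , -182.4,  -76.2]), array([0.3, 0. , 0. , 0.3, 0.1, 0.1, 0.9, 0.1, 1. , 0.2]))
[ 400.07456472 -195.78792148    7.        ] [ 419.5184196  -244.94321177    7.        ] 158.4182420857191
10 1.97 58.9 55.4 [ 389.4 -226.9]
12 1.78 58.5 55.1 [ 389.3 -227.1]
14 1.5 58.0 54.7 [ 389.2 -227.4]
16 1.28 57.4 54.2 [ 389.2 -227.7]
18 0.99 56.7 53.9 [ 389.2 -228. ]
20 0.88 56.6 54.2 [ 389.2 -228. ]
22 0.85 56.6 54.4 [ 389.2 -228.1]
24 0.91 56.7 54.5 [ 389.2 -228.2]
26 1.08 56.7 54.7 [ 389.3 -228.2]
28 1.28 56.8 55.0 [ 389.4 -228.2]
30 1.36 57.2 55.1 [ 389.5 -228.4]
```

```bash
python3 - <<'E'
from fit import *
import pickle
c=pickle.load(open("w1.pkl","rb"))
B=lambda x,y:(250+x/3.333,115+y/3.319)
deck=[(437,52,-54,1,24),(434,277,-54,-1,24),(772,80,82,1,24),(745,300,82,-1,24)]
keep=[(700,86,49,1,66),(747,88,67,1,66),(722,336,67,-1,66),(674,332,49,-1,66)]
mk=lambda L,e:[(*B(u,v),(x,s*e,z)) for u,v,x,s,z in L]
cen=[(*B(459,172),(-43,0,32)),(*B(565,176),(0,0,21))]
for u,v,x,s,z in deck+keep: print(x,s,z,at_z(c,*B(u,v),z)[:2].round(1))
print(at_z(c,*cen[0][:2],32).round(1),at_z(c,*cen[1][:2],21).round(1))
print(fit(c,lambda e:mk(deck,e[0])+mk(keep,e[1])+cen,[371,-390,-94,50,50]))
print(fit(c,lambda e:mk(deck,e[0])+cen,[371,-390,-94,50]))
E
```

```text
-54 1 24 [ 422.1 -501. ]
-54 -1 24 [ 326.3 -507. ]
82 1 24 [ 411.8 -638.3]
82 -1 24 [ 316. -645.]
49 1 66 [ 414.5 -588. ]
67 1 66 [ 413.9 -605.3]
67 -1 66 [ 316.3 -613.5]
49 -1 66 [ 318. -594.]
[ 374.8 -511.9   32. ] [ 370.8 -559.7   21. ]
(array([ 368.8, -550.7,  -91.4,   47.5,   47.1]), array([ 2.6,  3.5,  8.1,  2.4,  2.9,  1.9,  8.7,  2.2, 10.5,  0.1, 11.1,
        0.2,  2.8,  2.6,  3.7,  1.8,  3.4,  3.5,  6.5,  1.4]))
(array([ 370.5, -557.9,  -92. ,   47. ]), array([3.2, 2.1, 3.3, 0.6, 2.7, 2.2, 4. , 3. , 2. , 2. , 1.3, 0.2]))
```

```bash
python3 - <<'E'
from fit import *
import pickle
c=pickle.load(open("w1.pkl","rb"))
B=lambda x,y:(250+(x-400)/3.333,115+y/3.319)
deck=[(437,52,-54,1,24),(434,277,-54,-1,24),(772,80,82,1,24),(745,300,82,-1,24)]
keep=[(700,86,49,1,66),(747,88,67,1,66),(722,336,67,-1,66),(674,332,49,-1,66)]
mk=lambda L,e:[(*B(u,v),(x,s*e,z)) for u,v,x,s,z in L]
cen=[(*B(459,172),(-43,0,32)),(*B(565,176),(0,0,21))]
print(fit(c,lambda e:mk(deck,e[0])+mk(keep,e[1])+cen,[371,-390,-94,50,50]))
print(fit(c,lambda e:mk(deck,e[0])+cen,[371,-390,-94,50]))
E
```

```text
(array([ 369.8, -390.7,  -94.4,   47.9,   48.4]), array([0.2, 0. , 0.1, 0.2, 0.4, 0.2, 0. , 0.1, 0. , 0.4, 0.8, 0.2, 0.7,
       0.3, 0.1, 0.1, 0.3, 0.9, 0.1, 0.3]))
(array([ 369.9, -390.7,  -94.5,   47.9]), array([0.1, 0.2, 0.1, 0.4, 0.6, 0.2, 0. , 0.1, 0.3, 0.7, 0.1, 0.2]))
```

The fits agree with the given sizes:

| Thing | x (mm) | y (mm) | Heading |
|---|---|---|---|
| Jig | 370 | -391 | -94.4° |
| Cover | 474 | -182 | -76.2° |
| Lift | 389 | -228 | y axis at +22° |

Next I'll hover over the lift.

>>> {"op": "play_rows", "data": {"series": [[0.2, 0.4, 4, -2, 5], [0.2, 0.8, 8, -5, 10], [0.2, 1.2, 12, -8, 16], [0.2, 1.5, 16, -12, 22], [0.2, 1.7, 19, -15, 22], [0.2, 1.7, 19, -17, 22], [0.2, 1.7, 19, -17, 22], [0.2, 1.7, 19, -17, 22]], "squeeze": 40}}

```text
time_s: 1.8
eef_pos: [388.5, -229.5, 91.6]
eef_rot: [0.0, 0.982, 0.19, -0.0]
ft_force: [0.0, -0.1, -0.2]
gripper_width: 0.801
grasp_force: 0.0
```

```bash
python3 - <<'E'
from h import *
import pickle
c=read_camera("wrist"); cv2.imwrite("pics/w2.png",c["image"][:,:,::-1]); pickle.dump(c,open("w2.pkl","wb"))
s=status.observe(); print(s["eef_pos"],s["eef_rot"],s["time_s"],s["gripper_width"],proj(c,s["eef_pos"]),proj(c,[s["eef_pos"][0],s["eef_pos"][1],7]))
im=c["image"];V=im.max(2);m=((V<50)*255).astype(np.uint8);m[:, :200]=0;m[:,440:]=0
n,l,st,ce=cv2.connectedComponentsWithStats(m)
for i in range(1,n):
    if st[i,4]>800: print(st[i],ce[i].round(),at_z(c,*ce[i],7).round(1))
E
```

```text
[ 389.10361616 -229.79623997   92.18151401] [7.75786221e-04 9.81758989e-01 1.90127472e-01 4.78722603e-04] 1.85 0.7977183773508184 [319.09979133 256.96362059] [318.89951478 205.76268916]
[ 285  173   63   61 2436] [317. 200.] [ 393.5 -226.5    7. ]
[  200   249   240   151 18330] [316. 347.] [ 238.  -287.2    7. ]
```

View pics/w2.png

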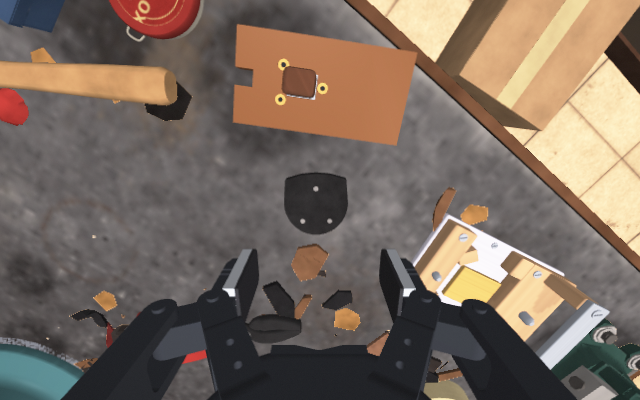

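The lift is seen at (316,203) with its straight edge level in the view and facing away, and it sits about 2 mm left of the finger midline. I'll descend with that correction.

>>> {"op": "play_rows", "data": {"series": [[0.25, 0.1, 0.2, -3, 0], [0.25, 0.1, 0.2, -6, 0], [0.25, 0.1, 0.2, -7.5, 0], [0.25, 0.1, 0.2, -8.5, 0], [0.25, 0.1, 0.2, -9, 0], [0.25, 0.1, 0.2, -9.3, 0], [0.25, 0.1, 0.2, -9.5, 0], [0.25, 0.1, 0.2, -9.5, 0]]}}

```text
time_s: 2.65
eef_pos: [390.2, -226.2, -3.3]
eef_rot: [0.0, 0.981, 0.191, 0.0]
ft_force: [0.2, 0.4, -0.1]
gripper_width: 0.753
grasp_force: 0.0
```

>>> {"op": "play_rows", "data": {"series": [[0.3, 0, 0, 0, 0], [0.35, 0, 0, 0, 0], [0.45, 0, 0, 0, 0], [0.5, 0, 0, 0, 0], [0.5, 0, 0, 0, 0], [0.5, 0, 0, 0, 0], [0.5, 0, 0, 0, 0], [0.5, 0, 0, 0, 0]]}}

```text
time_s: 3.45
eef_pos: [390.1, -226.1, -2.8]
eef_rot: [0.0, 0.981, 0.192, 0.0]
ft_force: [-2.5, 0.9, 9.5]
gripper_width: 0.618
grasp_force: 40.0
```

>>> {"op": "play_rows", "data": {"series": [[0.5, 0, 0, 3, 0], [0.5, 0, 0, 6, 0], [0.5, 0, -1, 9, -8], [0.5, -0.5, -3, 10, -16], [0.5, -0.8, -6, 10, -24], [0.5, -1, -8, 10, -32], [0.5, -1.2, -10, 10, -40], [0.5, -1.5, -12, 10, -48]]}}

```text
time_s: 4.25
eef_pos: [374.7, -346.7, 96.5]
eef_rot: [0.0, 0.974, -0.227, 0.0]
ft_force: [-0.2, 0.4, -0.1]
gripper_width: 0.62
grasp_force: 42.8
```

>>> {"op": "play_rows", "data": {"series": [[0.5, -0.1, -1, 0, -8], [0.5, -0.2, -2, 0, -16], [0.5, -0.3, -3, 0, -24], [0.5, -0.5, -4, 0, -32], [0.5, -0.5, -4.5, 0, -40], [0.5, -0.5, -4.5, 0, -48], [0.5, -0.5, -4.5, 0, -56], [0.5, -0.5, -4.5, 0, -64]]}}

```text
time_s: 5.05
eef_pos: [369.8, -390.7, 96.4]
eef_rot: [0.0, -0.706, 0.709, 0.0]
ft_force: [-0.4, 0.7, -0.7]
gripper_width: 0.621
grasp_force: 42.8
```

>>> {"op": "play_rows", "data": {"series": [[0.5, 0, 0, -1, -4.5], [0.5, 0, 0, -2, -4.5], [0.5, 0, 0, -2, -4.5], [0.5, 0, 0, -2, -4.5], [0.5, 0, 0, -2, -4.5], [0.5, 0, 0, -2, -4.5], [0.5, 0, 0, -2, -4.5], [0.5, 0, 0, -2, -4.5]]}}

```text
time_s: 5.85
eef_pos: [369.9, -391.0, 76.5]
eef_rot: [0.0, -0.679, 0.734, -0.0]
ft_force: [-0.5, 0.1, -0.3]
gripper_width: 0.624
grasp_force: 42.8
```

```bash
python3 - <<'E'
from h import *
import pickle
c=read_camera("wrist"); pickle.dump(c,open("w3.pkl","wb"))
s=status.observe(); p=s["eef_pos"]; print(p,s["eef_rot"],s["time_s"],s["gripper_width"],s["ft_force"],s["q"])
a=np.radians(-94.4);R=np.array([[np.cos(a),-np.sin(a),0],[np.sin(a),np.cos(a),0],[0,0,1]])
im=c["image"][:,:,::-1].copy()
for q in((-54,48,24),(-54,-48,24),(82,48,24),(82,-48,24),(-43,0,32),(49,48,66),(67,48,66),(49,-48,66),(30.5,0,24)):
    u=proj(c,R@np.array(q)+[369.8,-390.7,0]); cv2.circle(im,tuple(int(round(t)) for t in u),2,(0,0,255),-1)
cv2.imwrite("pics/w3.png",cv2.resize(im,(800,500),interpolation=cv2.INTER_CUBIC))
E
```

```text
[ 369.8961857  -390.97444092   76.47237865] [ 3.14687061e-05 -6.79425760e-01  7.33744242e-01 -1.49946134e-04] 5.9 0.6204880592904608 [-0.46268319 -0.15670779 -0.01293068] [ 0.49929123  0.50861873  0.31512209  2.0037201  -0.24715967  0.66506405
 -2.24580867]
```

View pics/w3.png

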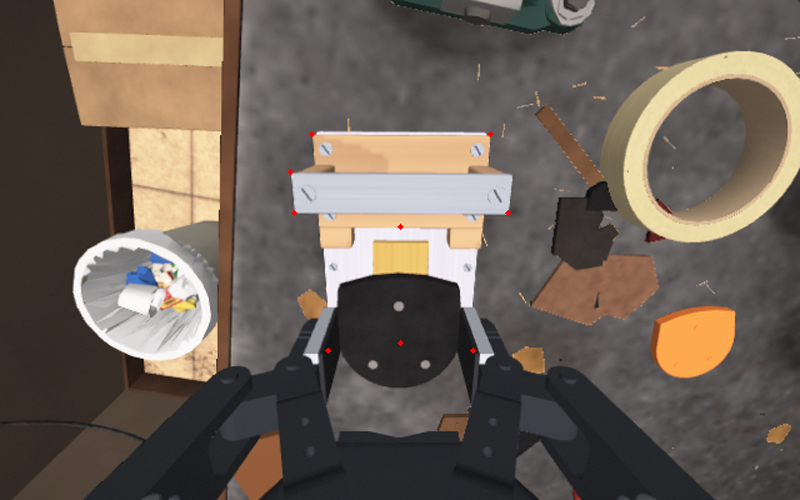

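The jig overlay falls on the jig within about a pixel. The lift is held level, its straight edge towards the keeper with the middle at (400,274) and its rounded end at (400,387) in the upscaled view. I'll check its offset in the grip.

```bash
python3 - <<'E'
from h import *
import pickle
c=pickle.load(open("w3.pkl","rb")); T=np.array([369.9,-391.0,0]); a=np.radians(-94.4); X=np.array([np.cos(a),np.sin(a),0]);Y=np.array([-X[1],X[0],0])
V=c["image"].max(2)
for n,u,v in(("edge",400,274),("cornerL",338,284),("cornerR",461,284),("round",400,387),("L",338,330),("R",461,330)):
    p=at_z(c,u/1.25,v/1.25,87)-T; print(n,(p@X).round(1),(p@Y).round(1))
E
```

```text
edge 27.4 0.2
cornerL 22.9 26.1
cornerR 22.9 -25.3
round -30.2 0.1
L 0.7 27.4
R 0.7 -26.7
```

>>> {"op": "play_rows", "data": {"series": [[0.5, 0, -0.05, -1.5, 0], [0.5, 0, -0.05, -3, 0], [0.5, 0, -0.05, -4, 0], [0.5, 0, -0.05, -4.6, 0], [0.5, 0, -0.05, -5.1, 0], [0.5, 0, -0.05, -5.5, 0], [0.5, 0, -0.05, -5.7, 0], [0.5, 0, -0.05, -5.7, 0]]}}

```text
time_s: 6.7
eef_pos: [369.9, -391.4, 19.2]
eef_rot: [0.0, -0.679, 0.734, 0.0]
ft_force: [-0.7, 0.6, -0.1]
gripper_width: 0.621
grasp_force: 42.8
```

>>> {"op": "play_rows", "data": {"series": [[0.5, 0, 0, -0.05, 0], [0.5, 0, 0, -0.1, 0], [0.5, 0, 0, -0.1, 0], [0.35, 0, 0, -0.1, 0], [0.25, 0, 0, -0.1, 0], [0.2, 0, 0, -0.1, 0], [0.2, 0, 0, -0.1, 0], [0.2, 0, 0, -0.1, 0]]}}

```text
time_s: 7.5
eef_pos: [369.9, -391.4, 18.3]
eef_rot: [0.0, -0.679, 0.734, 0.0]
ft_force: [-1.2, 0.4, 0.1]
gripper_width: 0.796
grasp_force: 0.0
```

>>> {"op": "play_rows", "data": {"series": [[0.2, 0, 0, 1, 0], [0.2, 0, 0, 3, 0], [0.2, 0, 0, 6, 0], [0.2, 0, 0, 9, 0], [0.2, 0, 0, 10, 0], [0.2, 0, 0, 10, 0], [0.2, 0, 0, 10, 0], [0.2, 0, 0, 10, 0]]}}

```text
time_s: 8.3
eef_pos: [369.2, -390.7, 117.1]
eef_rot: [-0.0, -0.679, 0.734, 0.001]
ft_force: [-0.7, 0.1, 0.0]
gripper_width: 0.799
grasp_force: 0.0
```

```bash
python3 - <<'E'
from h import *
import pickle
c=read_camera("wrist"); pickle.dump(c,open("w4.pkl","wb"))
s=status.observe(); print(s["eef_pos"],s["eef_rot"],s["time_s"])
cv2.imwrite("pics/w4.png",cv2.resize(c["image"][80:330,160:480,::-1],(768,600),interpolation=cv2.INTER_CUBIC))
E
```

```text
[ 369.15186595 -390.69274092  116.99564709] [-1.95232935e-04 -6.79384531e-01  7.33781253e-01  1.30137208e-03] 8.35
```

View pics/w4.png

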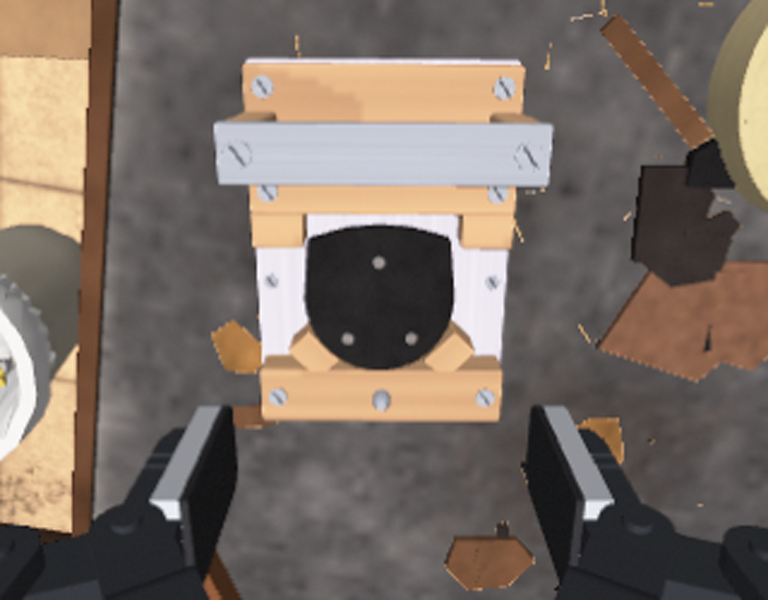

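The lift lies in the nest: straight edge at (378,225), rounded end at (380,369) by the front block, dowel at (381,400). I'll check how well it is centred.

```bash
python3 - <<'E'
from fit import *
import pickle
c=pickle.load(open("w4.pkl","rb")); B=lambda x,y:(160+x/2.4,80+y/2.4)
pts=[(262,420,-54,1,24),(500,420,-54,-1,24),(243,64,82,1,24),(524,64,82,-1,24)]
kp=[(217,184,49,1,66),(550,184,49,-1,66),(553,124,67,-1,66),(214,124,67,1,66)]
f=lambda e:[(*B(u,v),(x,s*48,z)) for u,v,x,s,z in pts+kp]+[(*B(381,400),(-43,0,32))]
P,r=fit(c,f,[370,-391,-94.4]); print(P,r)
a=np.radians(P[2]); X=np.array([np.cos(a),np.sin(a),0]);Y=np.array([-X[1],X[0],0])
for n,u,v,z in(("edge",378,225,28),("round",380,369,28),("L",305,280,28),("R",453,280,28),("wall",360,214,8)):
    p=at_z(c,*B(u,v),z)-[P[0],P[1],0]; print(n,(p@X).round(1),(p@Y).round(1))
E
```

```text
[ 369.4 -390.   -94.6] [0.2 0.4 0.3 0.2 1.1 0.2 0.7 0.2 0.9 0.1 1.1 0.5 0.2 0.7 0.2 1.1 0.3 2.2]
edge 27.4 1.6
round -29.5 0.7
L 6.5 28.4
R 6.7 -25.9
wall 26.7 8.6
```

```bash
python3 - <<'E'
from fit import *
import pickle
c=pickle.load(open("w2.pkl","rb"))
f=lambda e:[(238,25,(-49,33,16)),(234,123,(-49,-33,16)),(416,52,(78,33,16)),(396,145,(78,-33,0)),(243.5,76.5,(-42.5,0,16)),(283.5,64,(-1,21,16))][:5]
P,r=fit(c,f,[474,-182,-76]);print(P,r)
a=np.radians(P[2]);R=np.array([[np.cos(a),-np.sin(a),0],[np.sin(a),np.cos(a),0],[0,0,1]])
print([proj(c,R@np.array([x,y,54])+[P[0],P[1],0]).round() .tolist()for x in(-10,10) for y in (8,-8)])
E
```

```text
[ 474.5 -182.8  -75.7] [0.2 0.  0.1 0.1 2.1 0.4 3.8 2.4 1.3 1.3]
[[284.0, 66.0], [282.0, 94.0], [318.0, 71.0], [314.0, 99.0]]
```

>>> {"op": "play_rows", "data": {"series": [[0.2, 2, 4, 0, 4], [0.2, 4, 8, 0, 8], [0.2, 6, 12, 0, 12], [0.2, 8, 16, 0, 18.4], [0.2, 10, 19, 0, 18.4], [0.2, 10.5, 20.9, 0, 18.4], [0.2, 10.5, 20.9, 0, 18.4], [0.2, 10.5, 20.9, 0, 18.4]]}}

```text
time_s: 9.15
eef_pos: [474.2, -182.5, 117.5]
eef_rot: [0.001, 0.788, -0.616, -0.001]
ft_force: [0.6, -0.3, -0.3]
gripper_width: 0.8
grasp_force: 0.0
```

```bash
python3 - <<'E'
from fit import *
import pickle
c=read_camera("wrist"); pickle.dump(c,open("w5.pkl","wb"))
s=status.observe(); p=s["eef_pos"];print(p,s["eef_rot"],s["time_s"],s["q"])
im=c["image"][:,:,::-1].copy()
P=(474.3,-182.6,-76);a=np.radians(P[2]);R=np.array([[np.cos(a),-np.sin(a),0],[np.sin(a),np.cos(a),0],[0,0,1]])
for q in((-10,8,54),(-10,-8,54),(10,8,54),(10,-8,54),(78,33,16),(78,-33,16),(-49,33,16),(-49,-33,16)): cv2.circle(im,tuple(int(round(t)) for t in proj(c,R@np.array(q)+[P[0],P[1],0])),2,(255,255,0),-1)
cv2.imwrite("pics/w5.png",cv2.resize(im,(800,500),interpolation=cv2.INTER_CUBIC))
E
```

```text
[ 474.05281535 -183.37636812  117.70789023] [ 5.73540169e-04  7.87582110e-01 -6.16209297e-01 -4.38724240e-04] 9.2 [ 0.11681071  0.39081604  0.2245187   2.04903747 -0.12837902  0.71591416
 -2.4765411 ]
```

View pics/w5.png

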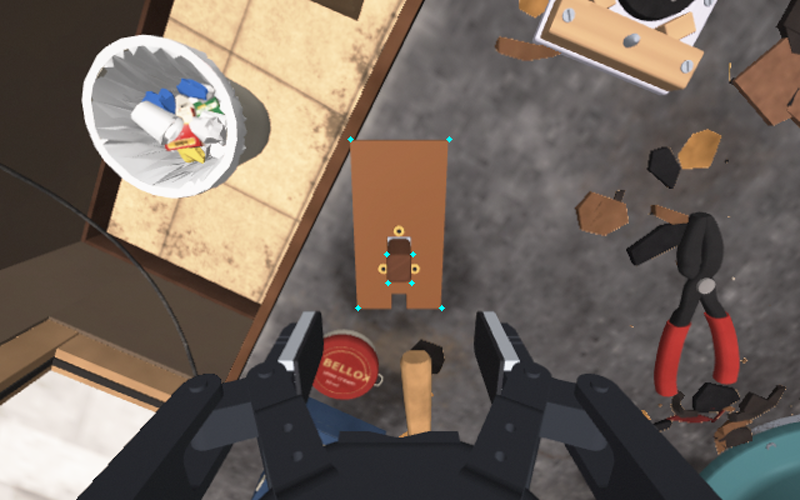

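The overlay matches the cover and its grip top (395,268) within 1–2 px, so I'll descend and grip.

>>> {"op": "play_rows", "data": {"series": [[0.2, 0, 0, -3, 0], [0.2, 0, 0, -6, 0], [0.2, 0, 0, -8, 0], [0.2, 0, 0, -9, 0], [0.2, 0, 0, -9.5, 0], [0.2, 0, 0, -9.6, 0], [0.2, 0, 0, -9.6, 0], [0.2, 0, 0, -9.6, 0]]}}

```text
time_s: 10.0
eef_pos: [475.5, -182.7, 23.2]
eef_rot: [-0.0, 0.788, -0.616, 0.001]
ft_force: [-0.0, 0.6, 0.9]
gripper_width: 0.8
grasp_force: 0.0
```

>>> {"op": "play_rows", "data": {"series": [[0.4, 0, 0, 0, 0], [0.6, 0, 0, 0, 0], [0.75, 0, 0, 0, 0], [0.9, 0, 0, 0, 0], [1, 0, 0, 0, 0], [1, 0, 0, 0, 0], [1, 0, 0, 0, 0], [1, 0, 0, 0, 0]], "squeeze": 80}}

```text
time_s: 10.8
eef_pos: [475.0, -182.4, 22.7]
eef_rot: [-0.0, 0.788, -0.616, 0.0]
ft_force: [-2.3, 1.2, 6.5]
gripper_width: 0.177
grasp_force: 78.7
```

>>> {"op": "play_rows", "data": {"series": [[1, 0, 0, 2, 0], [1, 0, 0, 4.5, 0], [1, -2, -3, 6, -4], [1, -4, -6, 6, -8], [1, -6, -9, 6, -12], [1, -8, -12, 6, -16], [1, -10.05, -14.8, 6, -18.5], [1, -10.05, -14.8, 6, -18.5]]}}

```text
time_s: 11.6
eef_pos: [370.4, -334.5, 82.1]
eef_rot: [-0.001, -0.676, 0.737, -0.0]
ft_force: [0.1, 0.2, -2.6]
gripper_width: 0.172
grasp_force: 78.4
```

>>> {"op": "play_rows", "data": {"series": [[1, 0, 0, -0.5, 0], [1, 0, 0, -1, 0], [1, 0, 0, -1.5, 0], [1, 0, 0, -2, 0], [1, 0, 0, -2, 0], [1, 0, 0, -2, 0], [1, 0, 0, -2, 0], [1, 0, 0, -2, 0]]}}

```text
time_s: 12.4
eef_pos: [374.5, -330.5, 62.5]
eef_rot: [0.0, -0.679, 0.734, -0.0]
ft_force: [-0.1, -0.9, -1.7]
gripper_width: 0.176
grasp_force: 78.4
```

```bash
python3 - <<'E'
from fit import *
import pickle
s=status.observe(); p=s["eef_pos"];print(p,s["eef_rot"],s["time_s"],s["ft_force"],s["wrist_torque"])
c=read_camera("wrist"); pickle.dump(c,open("w6.pkl","wb"));cv2.imwrite("pics/w6.png",c["image"][:,:,::-1])
d=read_camera("side");cv2.imwrite("pics/s6.png",d["image"][:,:,::-1]); pickle.dump(d,open("s6.pkl","wb"))
# brown cover top: rows and their left/right limits
hsv=cv2.cvtColor(c["image"],cv2.COLOR_RGB2HSV);m=(hsv[...,0]<14)&(hsv[...,1]>120)&(hsv[...,2]>60)
n,l,st,ce=cv2.connectedComponentsWithStats(m.astype(np.uint8))
i=1+st[1:,4].argmax();print(st[i])
for v in range(st[i,1],st[i,1]+st[i,3],8):
    u=np.where(l[v]==i)[0]; print(v,u.min(),u.max(),end="; ")
print()
a=np.radians(-94.5);R=np.array([[np.cos(a),-np.sin(a),0],[np.sin(a),np.cos(a),0],[0,0,1]]);o=np.array([374.3,-330.6,40])
for q in((78,33,16),(78,-33,16),(-49,33,16),(-49,-33,16)):print(q,proj(c,R@np.array(q)+o).round(1))
E
```

```text
[ 374.4764997  -330.48934494   62.50055449] [ 4.80110556e-05 -6.78726023e-01  7.34391548e-01 -1.92649326e-04] 12.4 [-0.1111972  -0.93431078 -1.70863902] [ 0.05035076  0.0205165  -0.01969408]
[  230   117   153   170 15853]
117 275 361; 125 257 381; 133 258 381; 141 258 380; 149 259 380; 157 259 379; 165 260 378; 173 261 378; 181 261 377; 189 261 377; 197 261 376; 205 263 375; 213 262 375; 221 232 375; 229 264 374; 237 264 373; 245 265 373; 253 265 372; 261 266 371; 269 267 371; 277 267 370; 285 370 370; 
(78, 33, 16) [256.9 115.6]
(78, -33, 16) [384.8 115.7]
(-49, 33, 16) [270.8 314.3]
(-49, -33, 16) [369.7 314.4]
```

```bash
python3 - <<'E'
from fit import *
import pickle
c=pickle.load(open("w6.pkl","rb"))
a=np.radians(-94.5);R=np.array([[np.cos(a),-np.sin(a),0],[np.sin(a),np.cos(a),0],[0,0,1]]);o=np.array([369.6,-390.4,0])
for q in((49,48.4,66),(49,-48.4,66),(67,48.4,66),(67,-48.4,66),(58,0,66),(49,36.5,60),(49,-36.5,60)):print(q,proj(c,R@np.array(q)+o).round(1))
im=c["image"].astype(int)
hsv=cv2.cvtColor(c["image"],cv2.COLOR_RGB2HSV).astype(int)
v0=int(proj(c,R@np.array([58,0,66])+o)[1])
m=((hsv[...,2]>140)&(hsv[...,1]<60))
for v in range(v0-14,v0+15,4):
    u=np.where(m[v,180:460])[0]+180; print(v,u.min() if len(u) else None,u.max() if len(u) else None,len(u))
# front and rear edge rows at several columns
for u in(260,290,320,350,380):
    k=np.where(m[20:140,u])[0]+20; print(u,k.min(),k.max(),len(k))
E
```

```text
(49, 48.4, 66) [213.1  44.8]
(49, -48.4, 66) [429.3  44.9]
(67, 48.4, 66) [208.3  -2.1]
(67, -48.4, 66) [434.4  -1.9]
(58, 0, 66) [321.3  21.5]
(49, 36.5, 60) [243.1  47.2]
(49, -36.5, 60) [399.1  47.3]
7 210 433 224
11 210 432 223
15 211 432 221
19 211 431 218
23 212 431 218
27 212 430 216
31 212 430 219
35 213 429 217
260 20 117 29
290 20 103 37
320 20 99 32
350 20 104 37
380 20 117 30
```

>>> {"op": "play_rows", "data": {"series": [[1, -0.1, -0.5, 0, 0], [1, -0.15, -1, 0, 0], [1, -0.2, -1.6, 0, 0], [1, -0.25, -2.2, 0, 0], [1, -0.28, -2.6, 0, 0], [1, -0.31, -3, 0, 0], [1, -0.31, -3, 0, 0], [1, -0.31, -3, 0, 0]]}}

```text
time_s: 13.3
eef_pos: [371.1, -360.3, 62.2]
eef_rot: [0.0, -0.679, 0.734, 0.0]
ft_force: [0.4, -0.5, -2.6]
gripper_width: 0.171
grasp_force: 78.4
```

>>> {"op": "play_rows", "data": {"series": [[1, -0.04, -0.5, 0, 0], [1, -0.08, -1, 0, 0], [1, -0.12, -1.5, 0, 0], [1, -0.16, -2, 0, 0], [1, -0.19, -2.5, 0, 0], [1, -0.21, -3.03, 0, 0], [1, -0.21, -3.03, 0, 0], [1, -0.21, -3.03, 0, 0]]}}

```text
time_s: 14.1
eef_pos: [369.0, -390.7, 62.2]
eef_rot: [0.0, -0.679, 0.734, 0.0]
ft_force: [-0.9, 0.2, -2.3]
gripper_width: 0.17
grasp_force: 78.4
```

>>> {"op": "play_rows", "data": {"series": [[1, 0, 0, -0.1, 0], [1, 0, 0, -0.2, 0], [1, 0, 0, -0.3, 0], [1, 0, 0, -0.4, 0], [1, 0, 0, -0.5, 0], [1, 0, 0, -0.6, 0], [1, 0, 0, -0.6, 0], [1, 0, 0, -0.6, 0]]}}

```text
time_s: 14.9
eef_pos: [369.1, -390.7, 56.3]
eef_rot: [-0.0, -0.679, 0.734, 0.0]
ft_force: [-0.2, 1.3, -3.1]
gripper_width: 0.176
grasp_force: 78.4
```

>>> {"op": "play_rows", "data": {"series": [[1, 0, 0, -0.1, 0], [1, 0, 0, -0.2, 0], [1, 0, 0, -0.3, 0], [1, 0, 0, -0.4, 0], [1, 0, 0, -0.5, 0], [1, 0, 0, -0.5, 0], [1, 0, 0, -0.5, 0], [1, 0, 0, -0.5, 0]]}}

```text
time_s: 15.7
eef_pos: [369.1, -390.7, 51.3]
eef_rot: [-0.0, -0.679, 0.734, -0.0]
ft_force: [-0.5, 0.4, -1.7]
gripper_width: 0.176
grasp_force: 78.4
```

>>> {"op": "play_rows", "data": {"series": [[1, 0, 0, -0.05, 0], [1, 0, 0, -0.1, 0], [1, 0, 0, -0.15, 0], [1, 0, 0, -0.2, 0], [1, 0, 0, -0.25, 0], [1, 0, 0, -0.3, 0], [1, 0, 0, -0.3, 0], [1, 0, 0, -0.3, 0]], "squeeze": 110}}

```text
time_s: 16.5
eef_pos: [369.2, -390.8, 48.5]
eef_rot: [0.0, -0.679, 0.734, -0.0]
ft_force: [-1.6, 0.6, 5.9]
gripper_width: 0.171
grasp_force: 109.5
```

>>> {"op": "play_rows", "data": {"series": [[1, 0, 0, -0.05, 0], [1, 0, 0, -0.1, 0], [1, 0, 0, -0.15, 0], [1, 0, 0, -0.2, 0], [1, 0, 0, -0.25, 0], [1, 0, 0, -0.25, 0], [1, 0, 0, -0.25, 0], [1, 0, 0, -0.25, 0]]}}

```text
time_s: 17.3
eef_pos: [369.2, -390.7, 46.7]
eef_rot: [0.0, -0.679, 0.734, -0.0]
ft_force: [-2.8, 4.1, 13.0]
gripper_width: 0.165
grasp_force: 110.9
```

>>> {"op": "play_rows", "data": {"series": [[1, 0, 0, -0.05, 0], [1, 0, 0, -0.1, 0], [1, 0, 0, -0.15, 0], [1, 0, 0, -0.15, 0], [1, 0, 0, -0.15, 0], [1, 0, 0, -0.15, 0], [1, 0, 0, -0.15, 0], [1, 0, 0, -0.15, 0]]}}

```text
time_s: 18.1
eef_pos: [369.3, -390.7, 46.7]
eef_rot: [0.001, -0.679, 0.734, -0.0]
ft_force: [-7.1, 6.9, 26.7]
gripper_width: 0.166
grasp_force: 113.0
```

```bash
python3 - <<'E'
from fit import *
c=read_camera("wrist"); s=status.observe(); print(s["eef_pos"],s["ft_force"],s["wrist_torque"],s["time_s"])
hsv=cv2.cvtColor(c["image"],cv2.COLOR_RGB2HSV);m=(hsv[...,0]<14)&(hsv[...,1]>120)&(hsv[...,2]>60)
n,l,st,ce=cv2.connectedComponentsWithStats(m.astype(np.uint8)); i=1+st[1:,4].argmax(); print(st[i])
a=np.radians(-94.5);R=np.array([[np.cos(a),-np.sin(a),0],[np.sin(a),np.cos(a),0],[0,0,1]]);o=np.array([369.4,-390.4,24])
for x in(45,30,15,0,-15,-30):
    p,q=(proj(c,R@np.array([x,y,16])+o) for y in(33,-33)); v=int(round(p[1])); u=np.where(l[v]==i)[0]; print(x,v,p[0].round(1),q[0].round(1),u.min() if len(u) else 0,u.max() if len(u) else 0)
E
```

```text
[ 369.25372403 -390.75169291   46.70218555] [-6.36071918  6.88689686 27.82439787] [ 1.39689649  1.44305737 -0.03085223] 18.15
[ 260  186  118  103 7224]
45 178 260.7 379.5 0 0
30 204 262.5 377.6 262 376
15 228 264.1 375.8 264 374
0 250 265.7 374.1 266 372
-15 271 267.3 372.5 266 371
-30 291 268.7 371.0 0 0
```

The cover sits 24.0 mm above where it was gripped (TCP 22.7 → 46.7 mm), which is the deck height. It is held with about 27 N against a hard stop, and the side lines show it level.

```bash
python3 -c "
from station import job
print(job.job_done())"
```

```text
the job is handed in; nothing more can be done
None
```

The heel lift is in the nest with its straight edge to the keeper bar. The cover is over the pin, pressed onto the deck and still held by its grip, and the job is handed in at about 18 s; no verdict was returned.

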